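Pin back the sprung belt tensioner

TASK

The belt of the polishing drive is off: take the locking pin from its wooden keeper, put it through the bush in the sprung tension wheel, and wind the wheel counter-clockwise (from above) until the pin drops fully home into the hidden hole in the bed under the wheel, so that the wheel stays back by itself for fitting a new belt. The pin's nose may rest and slide lightly on the bed, but never press or shove it hard against the bed (25 N at most), and leave the other things on the bench where they are.

Things in the scene. Friction and masses are not known exactly. Their poses are not given: they have to be found in the camera images.
- tensioner: Grey belt-drive unit fixed to the bench (150 mm in its x, 235 mm in its y, from -75 to +160). Origin: on the vertical axis of the tension wheel, at bench level; z up. The square bed with the wheel lies round the origin; the motor (70 mm wide, its small pulley's top 61 mm high) stands 116 mm away towards +y.
- bed: Fixed rigid bed under the wheel, 150x150 mm, flat top 20 mm above the bench; origin and axes as the tensioner's. It has one hole, 10 mm wide, 20 mm deep, 42 mm from the wheel axis, always hidden by the wheel. Its place differs from start to start: the bush is over it at a wheel angle somewhere from 0.6 to 1.1 rad. The pin drops in only within about 2 mm of it.
- tension_wheel (a joint): Angle of the wheel (aluminium disc, 120 mm wide, grooved rim, top 31 mm above the bench, hub to 38 mm): 0 at its rest stop, growing counter-clockwise from above, to 1.5 rad. A spring turns it back to 0 when not held: it takes about 4.5 N at the bush at rest, 7 N at 0.85 rad, 8.5 N at 1.2 rad.
- wheel_hole (a point): Centre of the mouth of the steel bush in the wheel (its one dark hole): 22 mm outside, 10 mm bore through, mouth 34 mm above the bench, 3 mm above the disc; wheel underside 3 mm over the bed. 42 mm from the wheel axis, towards the tensioner's -y at angle 0; moves with the wheel. Under the spring load the pin drags in it: sliding it down takes up to about 8 N.
- pin: Steel pin, 40 to 85 g, nose down in the keeper. Origin: tip of the nose; z up the pin. Shank 8 mm thick to 30 mm, tapering to 4 mm over the last 5 mm; collar 18 mm wide at 30-34 mm; flat grip tab at 34-64 mm, 22 mm along the pin's x, 10 mm along its y. Tip 10 mm above the bench in the keeper, 20 mm when on the bed, 4 mm when home (collar on the bush).
- keeper: Wooden block 50x50x36 mm fixed to the bench, with a vertical hole (10 mm wide, 26 mm deep) in the middle of its top, in which the pin stands. Origin: centre of its underside.
- shears: Bystander: black shears, 44x123x9 mm, loose on the bench; leave alone.
- felt_stick: Bystander: pale bar of felt, 17x105x12 mm, loose on the bench; leave alone.
- wire_spool: Bystander: small spool of wire, 44 mm wide, 34 mm high, loose; leave alone.
There are look-alikes about, which are no part of the job. Leave any blue look-alike of the pin alone.

How it is judged:
On the way, in this order (a step that is already met when the one before it is completed fails the run):
1. the pin stands in the bush of the wheel, its tip at least 6 mm below the mouth (horizontal distance between pin and wheel_hole below 0.005 m and angle between pin's own z axis and vertical below 0.2 rad and z of pin in the frame of wheel_hole below -0.006 m), for 0.2 s.
2. with the pin in the bush the wheel is wound back by more than 0.4 rad (horizontal distance between pin and wheel_hole below 0.005 m and angle between pin's own z axis and vertical below 0.2 rad and value of joint tension_wheel above 0.4 rad), for 0.2 s.
At the end, for the whole second after the job is handed in: The pin is upright (within 0.2 rad) in the wheel's bush (within 5 mm of its centre) and fully home in the bed: its tip less than 7.5 mm above the bench. It alone holds the wheel between 0.5 and 1.2 rad; pin and wheel are at rest and the pin is released (horizontal distance between pin and wheel_hole below 0.005 m and angle between pin's own z axis and vertical below 0.2 rad and z of pin in the frame of tensioner below 0.0075 m and value of joint tension_wheel between 0.5 and 1.2 rad and linear speed of pin below 0.02 m/s and not (velocity of joint tension_wheel above 0.05 rad/s) and velocity of joint tension_wheel above -0.05 rad/s and contact force between the fingers and pin below 0.1 N); the robot touches nothing.
It fails at once if the pin presses on the bed (top, or walls of its hole) with more than 25 N (contact force between pin and bed above 25 N).
It fails at once if a bystander (shears, felt bar, wire spool) is moved by more than 30 mm (distance of any of shears, felt_stick, wire_spool from where it was at the start of the episode above 0.03 m).
It also fails if it takes over 61 s, if anything falls off the work surface, if the arm or the gripper's body presses on something with over 40 N, if the wrist force passes 120 N, or if a joint passes its speed limit or range.

ROBOT

A 6-joint arm with a two-finger parallel gripper is mounted at the origin on a cart in front of the work surface, level with it; the furniture and walls round the work are solid. World frame = base frame: x ahead of the robot, y to its left, z up, the work surface at z = 0. Lengths are in m, angles in rad, forces in N, time in s.
With the tool pointing down it reaches from about 0.275 to 0.875 m from the base axis. Payload 12.5 kg.
Tool frame: the origin (TCP) lies at the very end of the fingers, on their centre line; the grasp point (between the pads) lies 19 mm behind it; x points along the fingers, y is the direction in which the jaws open and shut, and the axes are right-handed (so a half turn about x gives the same grasp; the last joint's range is limited). The gripper opens to 85 mm and grips with 20 to 120 N. Pads are 22 mm wide; open, the fingers measure 114 mm over their backs; the gripper's body (76 mm by 85 mm) begins 54 mm behind the grasp point. The pads swing forward as they close: fully open they stand 13 mm farther back than shut.
Start: joints at [1.16, 0.351, 1.652, -0, 1.139, -0.085], TCP at [0.176, 0.521, 0.231] pointing down, gripper open.
Joint ranges: [-2.75, 2.75], [-0.79, 2.1], [0.01, 2.65], [-1.57, 4.71], [0.07, 3.14], [-2.87, 2.87]. Speed limits (rad/s): [2.22, 2.22, 2.79, 3.14, 3.14, 3.14].

INTERFACE

Orientations are given as a 3x3 rotation matrix whose columns are the frame's x, y, z axes.
In Python, from bench import manip gives the robot as it stands. Calls block until the motion is done:
- manip.move_ptp(position, orientation): joint-space move of the TCP to a pose.
- manip.move_l(position, attitude=None, max_speed=0.15): straight line of the TCP; attitude=None keeps the orientation; max_speed is the mean speed in m/s.
- manip.move_j(angles): joint-space move.
- manip.set_gripper(opening, effort=None): opening from 0.0 (shut) to 1.0 (fully open); effort is the grip in N (None keeps the last); returns when the fingers have stopped.
- manip.dwell(seconds).
- manip.inverse_kinematics(position, orientation): joint angles nearest the present ones, or None.
- manip.grab_frame(name): name is "side" or "top"; returns (picture, depth): 400x640x3 uint8, red, green, blue; 400x640 float32, m along the optical axis (not along the pixel's ray), 0 where there is no reading.
- manip.get_calibration(name): a dict with "camera_matrix" (3x3 intrinsics, pixels), "R" (3x3) and "t" (3): a world point X has camera coordinates R X + t. Camera axes: x right, y down, z forward; pixel columns grow to the right and rows downward; lengths in m; the calibration is good to about 2 mm. A picture is of the moment at which its call begins. get_calibration takes no time and is no camera call.
A pose or a line that the arm cannot do raises manip.Unreachable and nothing moves.
- manip.sign_off(): hands the job in, once; it reports no verdict.
Trained networks look in the newest picture that a camera, given by its name, has taken for a name from the list of things; names that differ only in an ending like _2 or _b are one class to them, and where a whole thing is asked for, a point or a joint stands for the part that bears it (a point fixed in the world has none). Each returns a list of dicts, best first, with "confidence" (0 to 1); they miss things now and then, are a little off and sometimes report something else, mostly with a low value. They report only what shows in the picture. A call takes as long as a camera call. They do not tell look-alikes from the thing itself.
- manip.look_for(camera, name): "at" ([x, y, z] in m, in world coordinates, good to about 4 mm: the middle of the surface that is visible of it).
Readings, each from a call of its own:
- manip.current_time(): time.
- manip.current_qpos(): joint angles.
- manip.current_joint_vel(): joint speeds.
- manip.current_joint_torque(): joint torques, N m.
- manip.current_ee_pos(): TCP position.
- manip.current_tcp_rot(): TCP orientation.
- manip.current_force(): force on the tool from outside, world axes, zero at the start.
- manip.current_ft_torque(): the same for the moment, N m.
- manip.current_grip_width(): opening from 0.0 (shut) to 1.0 (fully open).
Only numpy, scipy, OpenCV 4.12 (cv2) and the standard library are available. Lean on these libraries where they do the work, as an engineer would, in place of code of your own. Each camera call takes 0.05 s, during which the arm holds its last target.

## Working session

There is one attempt and no reset: what is moved stays moved. The work goes in short steps, each a Python script; the robot and the scene stay as the last script left them, time stands still between calls to the robot, and variables do not carry over. Pictures are saved under pics/ and viewed, and the job is handed in when it is done.

```bash
ls; mkdir -p pics
python3 - <<'E'
from bench import manip
import cv2,numpy as np
print(manip.current_time())
for c in("top","side"):
    im,d=manip.grab_frame(c)
    cv2.imwrite(f"pics/{c}0.png",im[:,:,::-1])
    np.savez(f"pics/{c}0.npz",d=d,im=im)
    k=manip.get_calibration(c);print(c,k)
    for n in("pin","keeper","tensioner","wheel_hole","tension_wheel","shears","felt_stick","wire_spool"):
        print(n,[(np.round(r["at"],4).tolist(),round(r["confidence"],2)) for r in manip.look_for(c,n)])
print(manip.current_time(),manip.current_tcp_rot(),manip.current_force())
E
```

```text
pics
0.0
top {'camera_matrix': array([[390.65990231,   0.        , 320.4902222 ],
       [  0.        , 390.65990231, 203.51296652],
       [  0.        ,   0.        ,   1.        ]]), 'R': array([[-8.39777580e-03, -9.99964567e-01, -5.84490841e-04],
       [-9.81702291e-01,  8.35560463e-03, -1.90238785e-01],
       [ 1.90236928e-01, -1.02378667e-03, -9.81737675e-01]]), 't': array([-0.0229667 ,  0.58606248,  0.77705832])}
pin [([0.5447, -0.2327, 0.061], 0.6), ([0.5058, -0.1566, 0.0732], 0.4)]
keeper [([0.5054, -0.157, 0.0386], 0.73)]
tensioner [([0.5072, 0.0975, 0.0217], 0.58)]
wheel_hole [([0.5049, 0.0657, 0.0291], 0.58)]
tension_wheel []
shears [([0.6811, 0.0068, 0.0108], 0.62)]
felt_stick [([0.7157, 0.114, 0.0366], 0.4)]
wire_spool [([0.7158, 0.1125, 0.0361], 0.72)]
side {'camera_matrix': array([[423.78995859,   0.        , 319.95396468],
       [  0.        , 423.78995859, 204.38870434],
       [  0.        ,   0.        ,   1.        ]]), 'R': array([[ 0.97638491, -0.21603036,  0.00183967],
       [-0.09811145, -0.45098547, -0.88712246],
       [ 0.19247505,  0.86599249, -0.46153046]]), 't': array([-0.59852518,  0.08824768,  0.78378591])}
pin [([0.5364, -0.2413, 0.046], 0.74), ([0.5067, -0.1692, 0.0589], 0.72)]
keeper [([0.5056, -0.1875, 0.0284], 0.66)]
tensioner [([0.5019, 0.054, 0.0196], 0.77)]
wheel_hole [([0.5074, 0.0533, 0.032], 0.68), ([0.7178, 0.1036, 0.022], 0.56)]
tension_wheel [([0.505, 0.0455, 0.0329], 0.9)]
shears [([0.6777, 0.0039, 0.0057], 0.53)]
felt_stick [([0.4909, -0.068, 0.0115], 0.77)]
wire_spool [([0.7179, 0.1061, 0.0189], 0.58)]
0.9 [[-4.00214846e-05  3.20069162e-01  9.47394179e-01]
 [-1.21786220e-05  9.47394179e-01 -3.20069163e-01]
 [-9.99999999e-01 -2.43475987e-05 -3.40181202e-05]] [ 0.06253615 -0.26782892  0.13053923]
```

View pics/top0.png

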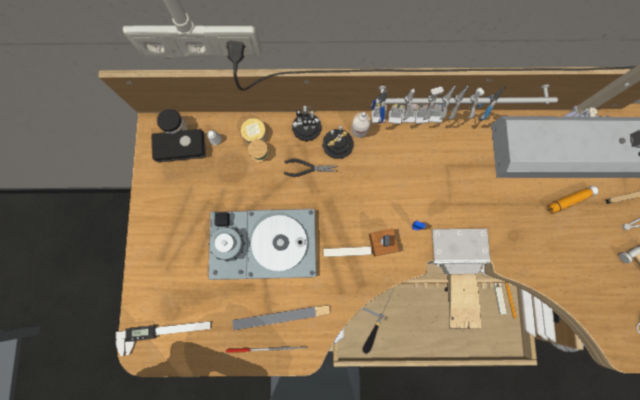

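View pics/side0.png

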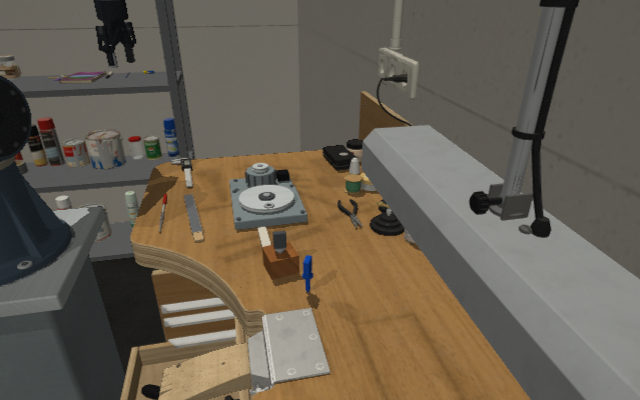

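```bash
cat > h.py <<'E'
import numpy as np,cv2
from bench import manip
def pix2world(c,u,v,z):
    k=manip.get_calibration(c);K=k["camera_matrix"];R=k["R"];t=k["t"]
    d=R.T@np.linalg.solve(K,[u,v,1.]);o=-R.T@t
    return o+d*(z-o[2])/d[2]
def proj(c,X):
    k=manip.get_calibration(c);p=k["camera_matrix"]@(k["R"]@np.asarray(X)+k["t"]);return p[:2]/p[2]
E
python3 - <<'E'
from h import *
t=np.load("pics/top0.npz")["im"];s=np.load("pics/side0.npz")["im"]
a=cv2.resize(t[195:290,200:330],None,fx=6,fy=6,interpolation=cv2.INTER_CUBIC)
cv2.imwrite("pics/a.png",a[:,:,::-1])
a=cv2.resize(t[215:275,315:445],None,fx=6,fy=6,interpolation=cv2.INTER_CUBIC)
cv2.imwrite("pics/b.png",a[:,:,::-1])
a=cv2.resize(s[155:300,225:335],None,fx=4,fy=4,interpolation=cv2.INTER_CUBIC)
cv2.imwrite("pics/c.png",a[:,:,::-1])
E
```

```text
(no output)
```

View pics/a.png

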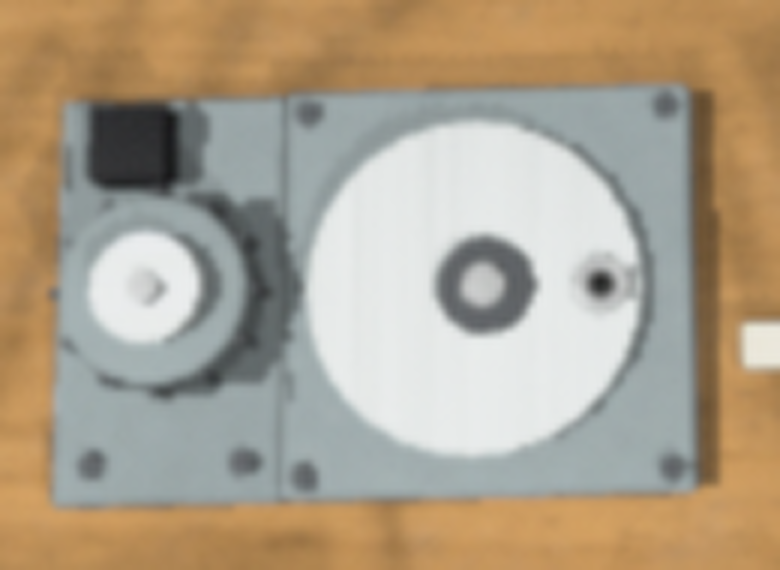

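View pics/b.png

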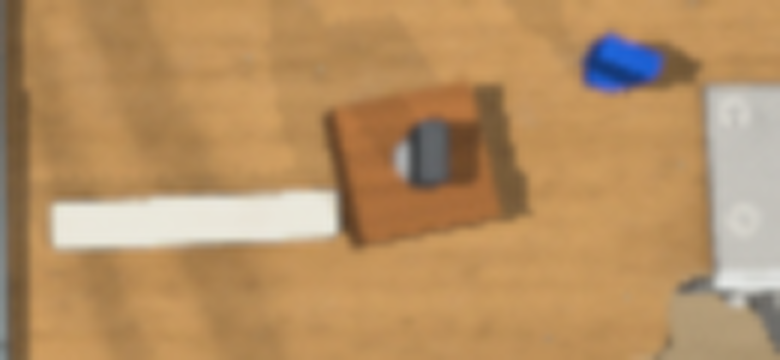

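View pics/c.png

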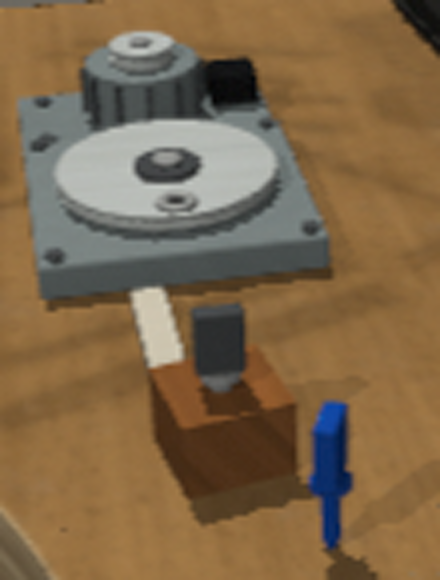

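Run:
```python
from h import *
def cv(x,y,f,ox,oy): return ((x+.5)/f-.5+ox,(y+.5)/f-.5+oy)
P=lambda c,p,z:np.round(pix2world(c,*p,z),4)
print("hole top",P("top",cv(600,283,6,200,195),.034),"side",P("side",cv(177,202,4,225,155),.034))
print("disc top",P("top",cv(474.5,288,6,200,195),.031),"side",P("side",cv(167,171,4,225,155),.031))
print("hub top",P("top",cv(485,284,6,200,195),.038), "side",P("side",cv(167,161,4,225,155),.038))
for q in [(690,88),(697,490),(52,502),(66,100)]: print("bed",P("top",cv(*q,6,200,195),.02))
print("pulley top",P("top",cv(144,287,6,200,195),.061))
for q in [(478,83),(503,215),(360,245),(330,112)]: print("keeper",P("top",cv(*q,6,315,215),.036))
z=np.load("pics/top0.npz");d=z["d"];im=z["im"]
k=manip.get_calibration("top");K=k["camera_matrix"]
vv,uu=np.mgrid[0:400,0:640]
pc=np.stack([(uu-K[0,2])/K[0,0]*d,(vv-K[1,2])/K[1,1]*d,d],-1)
W=(pc-k["t"])@k["R"]
m=(W[...,2]>.055)&(abs(W[...,0]-.506)<.05)&(abs(W[...,1]+.157)<.05)
q=W[m];print("pin pts",len(q));print(np.round(np.c_[q,uu[m],vv[m]],4))
r=cv2.minAreaRect(np.float32(q[q[:,2]>.068][:,:2]*1000));print(r)
m=(W[...,2]>.033)&(W[...,2]<.039)&(abs(W[...,0]-.506)<.05)&(abs(W[...,1]+.157)<.05)
print(m.sum(),cv2.minAreaRect(np.float32(W[m][:,:2]*1000)), np.median(W[m][:,2]))
```

```text
hole top [0.5068 0.0177 0.034 ] side [0.5078 0.0149 0.034 ]
disc top [0.5057 0.063  0.031 ] side [0.507  0.0581 0.031 ]
hub top [0.5064 0.0585 0.038 ] side [0.5072 0.056  0.038 ]
bed [ 0.58   -0.0147  0.02  ]
bed [ 0.4337 -0.0164  0.02  ]
bed [0.4314 0.2145 0.02  ]
bed [0.5775 0.2161 0.02  ]
pulley top [0.5042 0.1744 0.061 ]
keeper [ 0.5337 -0.1867  0.036 ]
keeper [ 0.4863 -0.1935  0.036 ]
keeper [ 0.4761 -0.1423  0.036 ]
keeper [ 0.5236 -0.1331  0.036 ]
pin pts 64
[[ 5.157e-01 -1.604e-01  7.100e-02  3.850e+02  2.350e+02]
 [ 5.156e-01 -1.622e-01  7.220e-02  3.860e+02  2.350e+02]
 [ 5.153e-01 -1.639e-01  7.470e-02  3.870e+02  2.350e+02]
 [ 5.156e-01 -1.664e-01  7.190e-02  3.880e+02  2.350e+02]
 [ 5.140e-01 -1.588e-01  6.750e-02  3.840e+02  2.360e+02]
 [ 5.136e-01 -1.602e-01  7.160e-02  3.850e+02  2.360e+02]
 [ 5.133e-01 -1.619e-01  7.390e-02  3.860e+02  2.360e+02]
 [ 5.135e-01 -1.642e-01  7.220e-02  3.870e+02  2.360e+02]
 [ 5.134e-01 -1.661e-01  7.300e-02  3.880e+02  2.360e+02]
 [ 5.136e-01 -1.685e-01  7.120e-02  3.890e+02  2.360e+02]
 [ 5.132e-01 -1.585e-01  5.630e-02  3.830e+02  2.3
[... 2610 characters left out ...]
40e+02]
 [ 4.969e-01 -1.633e-01  7.360e-02  3.870e+02  2.440e+02]
 [ 4.970e-01 -1.656e-01  7.230e-02  3.880e+02  2.440e+02]
 [ 4.969e-01 -1.673e-01  7.400e-02  3.890e+02  2.440e+02]
 [ 4.961e-01 -1.592e-01  6.050e-02  3.840e+02  2.450e+02]
 [ 4.953e-01 -1.600e-01  6.860e-02  3.850e+02  2.450e+02]
 [ 4.952e-01 -1.618e-01  6.990e-02  3.860e+02  2.450e+02]
 [ 4.952e-01 -1.638e-01  7.020e-02  3.870e+02  2.450e+02]
 [ 4.950e-01 -1.654e-01  7.250e-02  3.880e+02  2.450e+02]]
((505.472900390625, -162.97584533691406), (9.875863075256348, 20.631803512573242), 85.96440124511719)
433 ((505.8470458984375, -163.47000122070312), (49.966552734375, 49.99622344970703), 10.958198547363281) 0.035328204426012366
```

```bash
cat >> h.py <<'E'
def rot(a):  # tool down, jaw axis at yaw a from world y
    s,c=-np.sin(a),np.cos(a)
    return np.array([[0,s,c],[0,c,-s],[-1,0,0.]])
def snap(c,name,box=None,f=1):
    im,d=manip.grab_frame(c);np.savez(f"pics/{name}.npz",im=im,d=d)
    a=im if box is None else im[box[1]:box[3],box[0]:box[2]]
    cv2.imwrite(f"pics/{name}.png",cv2.resize(a,None,fx=f,fy=f,interpolation=cv2.INTER_CUBIC)[:,:,::-1])
def st(tag=""):
    print(tag,"t",round(manip.current_time(),2),"p",np.round(manip.current_ee_pos(),4),"F",np.round(manip.current_force(),2),"g",round(manip.current_grip_width(),3),flush=True)
E
python3 - <<'E'
from h import *
R=rot(-0.06)
manip.move_ptp([.5055,-.1632,.14],R);st()
manip.set_gripper(.5,60);st()
manip.move_l([.5055,-.1632,.060],R);st()
snap("side","s1",(225,100,335,300),3)
E
```

```text
t 3.6 p [ 0.5057 -0.1627  0.1401] F [0.45 1.14 0.81] g 0.998
 t 4.09 p [ 0.5055 -0.1631  0.14  ] F [0.31 0.8  0.31] g 0.502
 t 4.78 p [ 0.5059 -0.1634  0.0606] F [ 0.11 -0.28  0.17] g 0.501
```

View pics/s1.png

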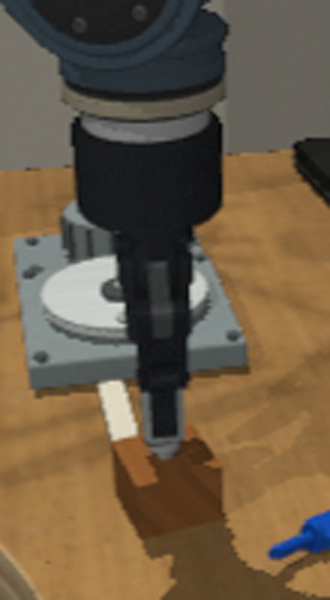

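Run:
```python
from h import *
im=np.load("pics/s1.npz")["im"]; cv2.imwrite("pics/s1f.png",im[:,:,::-1])
```

```text
(no output)
```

View pics/s1f.png

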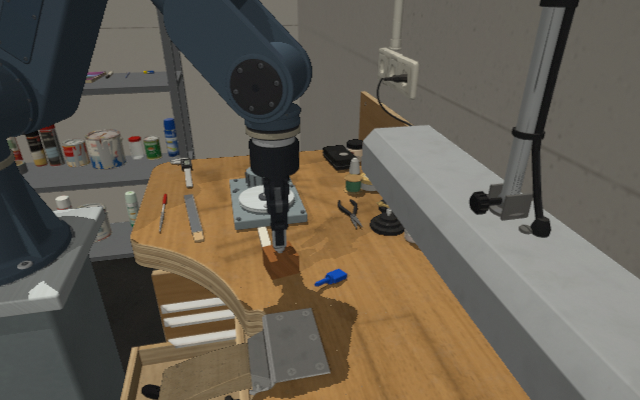

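The blue look-alike had been balanced on its nose. It now lies at (330,278), and the gripper never came near it. The fingers straddle the grey pin at (280,240), so I'll grasp it.

Run:
```python
from h import *
manip.move_l([.5055,-.1632,.0475],max_speed=.08);st()
manip.set_gripper(0.0,70);st("grip")
manip.dwell(.1);st()
manip.move_l([.5055,-.1632,.09],max_speed=.08);st("lift")
manip.move_l([.5055,-.1632,.115],max_speed=.1);st("lift")
p=np.array([.5066,.0170,.115])
manip.move_l(p,rot(-0.06),max_speed=.15);st("over")
manip.dwell(.15)
snap("side","s2",(215,120,325,250),5)
snap("top","t2",(240,195,350,290),6)
print(manip.current_time())
```

```text
t 5.13 p [ 0.5053 -0.1631  0.0473] F [ 1.65  0.46 -0.02] g 0.497
grip t 5.53 p [ 0.5057 -0.1632  0.0478] F [-0.58  0.69  3.16] g 0.098
 t 5.62 p [ 0.5057 -0.1632  0.0477] F [ 0.23 -0.1   4.18] g 0.097
lift t 6.31 p [ 0.5053 -0.1632  0.0899] F [ 0.94 -0.21  0.07] g 0.101
lift t 6.71 p [ 0.5055 -0.1632  0.1149] F [ 0.6   0.23 -0.78] g 0.099
over t 8.06 p [0.5066 0.0165 0.115 ] F [ 0.31  0.6  -1.26] g 0.105
8.3083
```

View pics/s2.png

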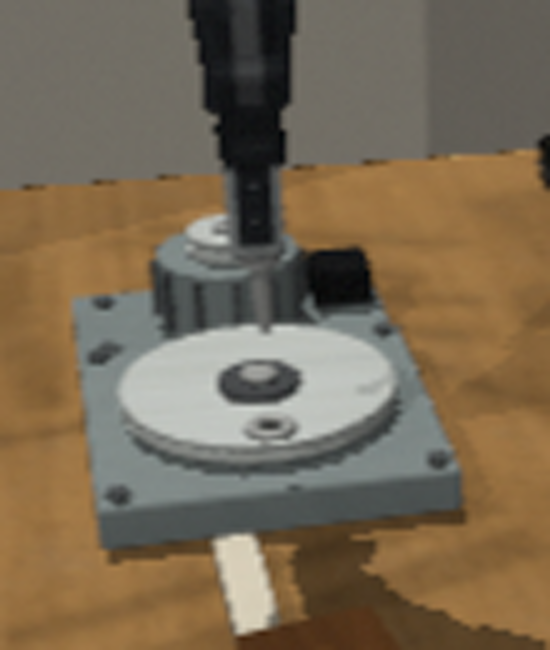

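View pics/t2.png

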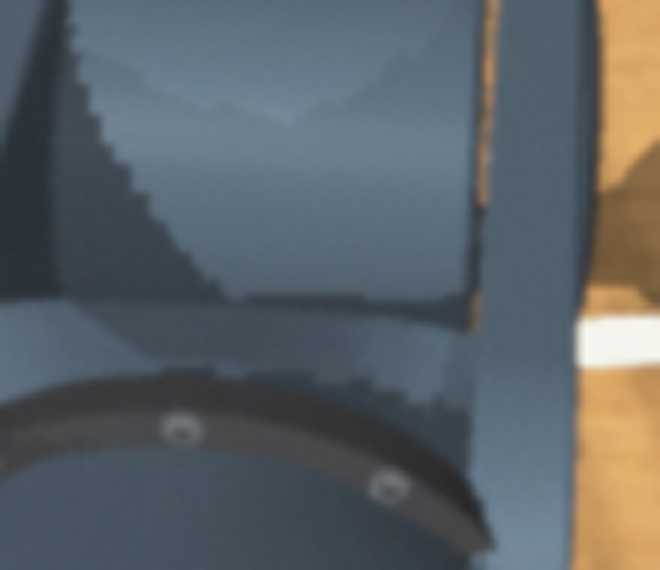

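Run:
```python
from h import *
f=5
cv=lambda x,y:((x+.5)/f-.5+215,(y+.5)/f-.5+120)
T=pix2world("side",*cv(266,330),.0775);H=pix2world("side",*cv(270,427),.034)
print("tip",T,"hole",H,H-T)
for z in(.0775,.09,.1075): 
    q=proj("side",[T[0],T[1],z]); print(z,((q[0]+.5-215)*f-.5,(q[1]+.5-120)*f-.5))
a=np.load("pics/s2.npz")["im"][170:212,250:290]
cv2.imwrite("pics/z.png",cv2.resize(a,None,fx=14,fy=14,interpolation=cv2.INTER_CUBIC)[:,:,::-1])
```

```text
tip [0.50818416 0.01729758 0.0775    ] hole [0.50727063 0.01562838 0.034     ] [-0.00091354 -0.00166921 -0.0435    ]
0.0775 (np.float64(266.0000000000006), np.float64(329.99999999999983))
0.09 (np.float64(264.2975216566522), np.float64(301.88545899778387))
0.1075 (np.float64(261.8750877155834), np.float64(261.8816500639198))
```

View pics/z.png

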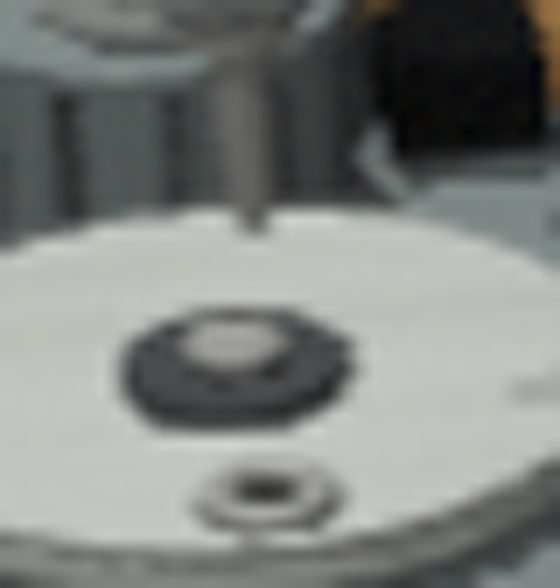

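Run:
```python
from h import *
manip.move_l([.5060,.0168,.0775],max_speed=.1);manip.dwell(.15);st("low")
snap("side","s3",(250,170,290,212),14)
```

```text
low t 8.98 p [0.5064 0.0168 0.0781] F [-0.46 -0.16 -1.56] g 0.101
```

View pics/s3.png

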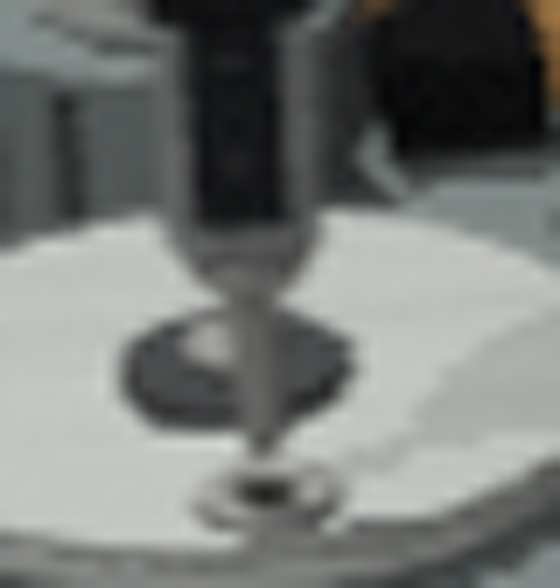

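The tip at (264,448) projects down to about (266,489), right over the hole at (265,490). I'll insert it in small steps, watching the force.

Run:
```python
from h import *
x,y=.5060,.0168
for z in np.arange(.0745,.0594,-.0015):
    manip.move_l([x,y,z],max_speed=.05);F=manip.current_force();st("%.4f"%z)
    if F[2]>10 or np.hypot(F[0],F[1])>10: print("stop");break
snap("side","s4",(250,170,290,212),14)
```

```text
0.0745 t 9.28 p [0.5059 0.0168 0.0744] F [-0.95 -0.3  -0.03] g 0.101
0.0730 t 9.53 p [0.506  0.0168 0.0729] F [ 0.39 -0.33 -1.02] g 0.102
0.0715 t 9.78 p [0.5059 0.0168 0.0714] F [ 0.36  0.23 -0.46] g 0.099
0.0700 t 10.03 p [0.5059 0.0168 0.0699] F [ 1.14 -0.19 -1.79] g 0.105
0.0685 t 10.28 p [0.506  0.0168 0.0684] F [ 0.1  -0.47 -0.5 ] g 0.101
0.0670 t 10.53 p [0.5062 0.0168 0.067 ] F [0.41 0.56 0.03] g 0.098
0.0655 t 10.78 p [0.5061 0.0169 0.0654] F [ 1.76  1.95 -2.94] g 0.101
0.0640 t 11.03 p [0.5062 0.0169 0.064 ] F [ 3.44  3.76 -2.55] g 0.101
0.0625 t 11.28 p [0.5062 0.0169 0.0625] F [ 2.15  5.43 -0.74] g 0.099
0.0610 t 11.53 p [0.5062 0.017  0.061 ] F [ 2.48  5.14 -0.71] g 0.099
0.0595 t 11.78 p [0.5062 0.017  0.0595] F [4.02 4.64 0.01] g 0.1
```

View pics/s4.png

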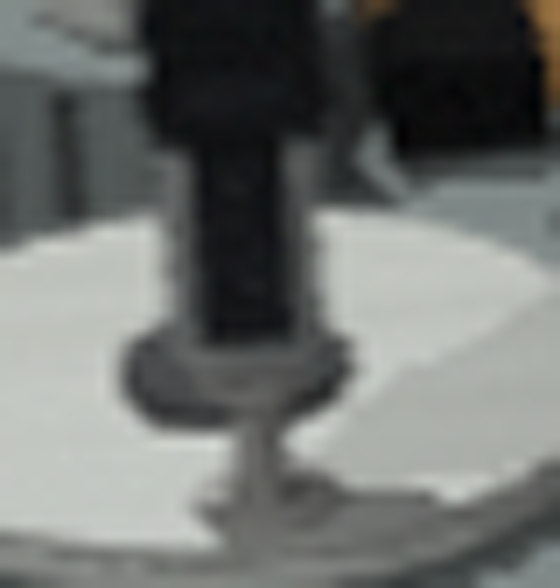

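```bash
cat >> h.py <<'E'
import json
C=np.array([.5063,.0600])
def go(th,r,z,v=.05):
    manip.move_l([C[0]+r*np.sin(th),C[1]-r*np.cos(th),z],max_speed=v)
    F=manip.current_force();er=np.array([np.sin(th),-np.cos(th)]);et=np.array([np.cos(th),np.sin(th)])
    return F[:2]@er,F[:2]@et,F[2]
E
python3 - <<'E'
from h import *
r=.042;z=.0595
for th in np.arange(0,.56,.05):
    fr,ft,fz=go(th,r,z)
    print(round(manip.current_time(),2),"th %.2f r %.4f fr %.1f ft %.1f fz %.1f"%(th,r,fr,ft,fz),flush=True)
    if abs(fr)>25 or fz>12 or abs(ft)>25: print("stop");break
    r+=np.clip(fr*.0001,-.0005,.0005)
st()
snap("side","s5",(235,150,305,212),10)
E
```

```text
12.08 th 0.00 r 0.0420 fr -0.4 ft -0.5 fz -0.7
12.33 th 0.05 r 0.0420 fr 1.7 ft -0.6 fz -1.2
12.58 th 0.10 r 0.0421 fr -1.3 ft -5.0 fz 0.2
12.83 th 0.15 r 0.0420 fr -1.3 ft -3.9 fz -1.3
13.08 th 0.20 r 0.0419 fr -3.0 ft -4.5 fz -1.0
13.33 th 0.25 r 0.0416 fr -1.8 ft -4.4 fz -1.5
13.58 th 0.30 r 0.0414 fr -0.8 ft -5.5 fz -1.1
13.83 th 0.35 r 0.0413 fr -0.4 ft -5.2 fz -0.9
14.08 th 0.40 r 0.0413 fr -0.4 ft -5.9 fz -1.4
14.33 th 0.45 r 0.0412 fr -0.9 ft -6.1 fz 0.0
14.58 th 0.50 r 0.0411 fr -0.9 ft -5.7 fz -1.3
14.83 th 0.55 r 0.0411 fr -0.6 ft -6.0 fz -1.5
 t 14.83 p [0.5273 0.0246 0.0593] F [-5.43 -2.66 -1.54] g 0.102
```

View pics/s5.png

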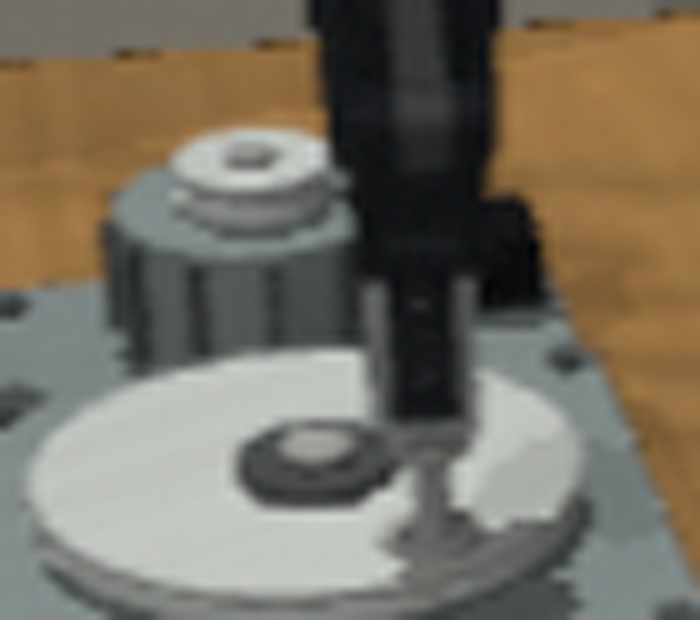

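Run:
```python
from h import *
r=.0411
for z in np.arange(.0590,.0535,-.0005):
    fr,ft,fz=go(.55,r,z,.03)
    p=manip.current_ee_pos()
    print(round(manip.current_time(),2),"z %.4f act %.4f fr %.1f ft %.1f fz %.1f"%(z,p[2],fr,ft,fz),flush=True)
    if fz>9: print("stop");break
```

```text
15.13 z 0.0590 act 0.0590 fr -0.8 ft -6.8 fz 1.2
15.38 z 0.0585 act 0.0586 fr 0.4 ft -6.1 fz 1.4
15.63 z 0.0580 act 0.0582 fr -0.0 ft -5.1 fz 1.9
15.88 z 0.0575 act 0.0578 fr -0.4 ft -6.1 fz 3.2
16.13 z 0.0570 act 0.0576 fr -0.9 ft -7.5 fz 6.6
16.38 z 0.0565 act 0.0574 fr -0.3 ft -7.8 fz 11.1
stop
```

Run:
```python
from h import *
r=.0411;z=.0567
for th in np.arange(.57,1.2,.025):
    fr,ft,fz=go(th,r,z,.03)
    p=manip.current_ee_pos()
    print(round(manip.current_time(),2),"th %.3f r %.4f act %.4f fr %.1f ft %.1f fz %.1f"%(th,r,p[2],fr,ft,fz),flush=True)
    if fz>17 or abs(fr)>20 or abs(ft)>20: print("stop");break
    if fz<3.5 and p[2]<.0572: print("drop?");break
    r+=np.clip(fr*.0001,-.0003,.0003)
    z+=np.clip((fz-8.5)*.00005,-.0001,.0001)
print(r,z,th);st()
```

```text
16.63 th 0.570 r 0.0411 act 0.0574 fr -1.0 ft -10.3 fz 11.8
16.88 th 0.595 r 0.0410 act 0.0574 fr -0.4 ft -10.3 fz 10.2
17.13 th 0.620 r 0.0410 act 0.0574 fr -0.6 ft -9.7 fz 7.9
17.38 th 0.645 r 0.0409 act 0.0573 fr -0.3 ft -7.3 fz 6.1
17.63 th 0.670 r 0.0409 act 0.0571 fr 0.4 ft -6.7 fz 3.2
drop?
0.0408760241346654 0.05675689736722796 0.67
 t 17.63 p [0.5318 0.0274 0.0571] F [-5.02 -4.52  3.2 ] g 0.103
```

Run:
```python
from h import *
r=.0409;z=.05676
th=.67
for i in range(40):
    fr,ft,fz=go(th,r,z,.03)
    p=manip.current_ee_pos()
    print(round(manip.current_time(),2),"th %.3f z %.4f act %.4f fr %.1f ft %.1f fz %.1f"%(th,z,p[2],fr,ft,fz),flush=True)
    if fz>17 or abs(fr)>20 or abs(ft)>20: print("stop");break
    if p[2]<.054: print("IN");break
    r+=np.clip(fr*.0001,-.0003,.0003)
    if fz<8: z-=.0005
    else: th+=.02
    if th>1.2:break
print(r,z,th);st()
```

```text
17.88 th 0.670 z 0.0568 act 0.0570 fr 0.1 ft -6.4 fz 3.2
18.13 th 0.670 z 0.0563 act 0.0566 fr 0.1 ft -6.3 fz 1.7
18.38 th 0.670 z 0.0558 act 0.0560 fr 0.5 ft -6.2 fz 2.3
18.63 th 0.670 z 0.0553 act 0.0556 fr 0.2 ft -5.7 fz 2.6
18.88 th 0.670 z 0.0548 act 0.0551 fr 0.2 ft -5.7 fz 2.6
19.13 th 0.670 z 0.0543 act 0.0547 fr 0.1 ft -5.7 fz 4.4
19.38 th 0.670 z 0.0538 act 0.0542 fr -0.5 ft -4.5 fz 4.2
19.63 th 0.670 z 0.0533 act 0.0537 fr 1.3 ft -4.3 fz 4.6
IN
0.04097889886880287 0.053259999999999995 0.67
 t 19.63 p [0.5324 0.0276 0.0537] F [-2.58 -3.65  4.6 ] g 0.1
```

Run:
```python
from h import *
r=.0411;z=.0528
th=.675
for i in range(40):
    fr,ft,fz=go(th,r,z,.05)
    p=manip.current_ee_pos()
    print(round(manip.current_time(),2),"th %.3f r %.4f z %.4f act %.4f fr %.1f ft %.1f fz %.1f"%(th,r,z,p[2],fr,ft,fz),flush=True)
    if fz>14 or abs(fr)>18 or abs(ft)>18: print("stop");break
    if p[2]<.0413: print("deep");break
    r+=np.clip(fr*.0001,-.0003,.0003)
    th+=np.clip((ft+6)*.0015,-.006,.006)
    if fz<9: z-=.0008
    else: z-=.0003
st()
snap("side","s6",(235,150,305,212),10)
```

```text
19.88 th 0.675 r 0.0411 z 0.0528 act 0.0532 fr 0.2 ft -4.0 fz 4.9
20.13 th 0.678 r 0.0411 z 0.0520 act 0.0523 fr 1.0 ft -2.5 fz 3.6
20.38 th 0.683 r 0.0412 z 0.0512 act 0.0513 fr 1.2 ft -2.8 fz 3.8
20.63 th 0.688 r 0.0413 z 0.0504 act 0.0505 fr 1.5 ft -2.3 fz 2.2
20.88 th 0.694 r 0.0415 z 0.0496 act 0.0496 fr 1.9 ft -2.0 fz 2.9
21.13 th 0.700 r 0.0417 z 0.0488 act 0.0487 fr 1.9 ft -3.6 fz 3.4
21.38 th 0.703 r 0.0419 z 0.0480 act 0.0478 fr 0.7 ft -4.9 fz 3.2
21.63 th 0.705 r 0.0419 z 0.0472 act 0.0470 fr 0.4 ft -4.5 fz 2.2
21.88 th 0.707 r 0.0420 z 0.0464 act 0.0462 fr 1.0 ft -4.8 fz 0.3
22.13 th 0.709 r 0.0421 z 0.0456 act 0.0454 fr 0.2 ft -5.7 fz 1.9
22.38 th 0.709 r 0.0421 z 0.0448 act 0.0446 fr 0.3 ft -5.7 fz 0.3
22.63 th 0.710 r 0.0421 z 0.0440 act 0.0437 fr -0.5 ft -5.1 fz 1.7
22.88 th 0.711 r 0.0421 z 0.0432 act 0.0430 fr 0.2 ft -5.5 fz 0.6
23.13 th 0.712 r 0.0421 z 0.0424 act 0.0421 fr 1.1 ft -5.9 fz 2.4
23.38 th 0.712 r 0.0422 z 0.0416 act 0.0419 fr -1.8 ft -7.1 fz 9.5
23.63 th 0.711 r 0.0420 z 0.0413 act 0.0419 fr -2.7 ft -6.4 fz 11.2
23.88 th 0.710 r 0.0418 z 0.0410 act 0.0418 fr -0.9 ft -7.5 fz 15.2
stop
 t 23.88 p [0.5338 0.0282 0.0418] F [-6.27 -4.25 15.18] g 0.104
```

View pics/s6.png

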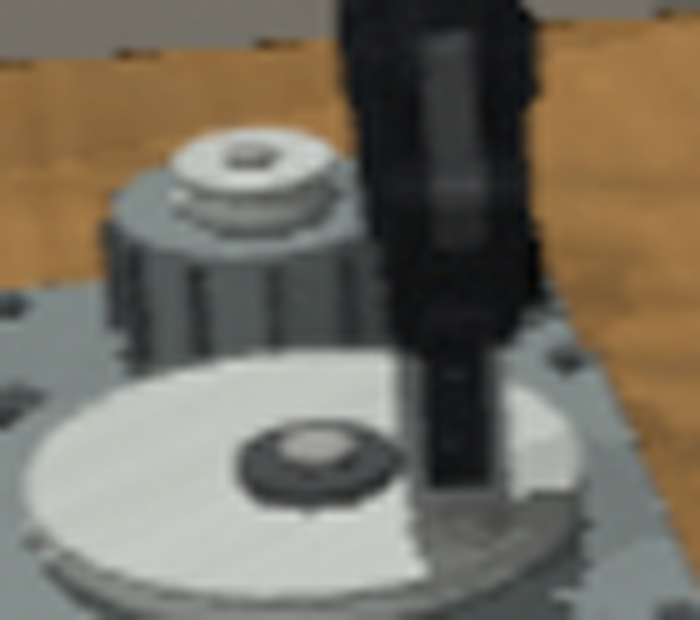

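Run:
```python
from h import *
for th,z in((.705,.0416),(.695,.0417),(.68,.0418)):
    print(go(th,.0418,z,.03));
st()
manip.set_gripper(.3,20);st("open")
p=manip.current_ee_pos()
manip.move_l([p[0],p[1],.09],max_speed=.06);st()
manip.move_l([p[0],p[1],.18],max_speed=.15)
manip.move_ptp([.30,.35,.30],rot(0));manip.dwell(.3);st()
snap("side","s7",(215,120,325,250),5)
snap("top","t7",(240,195,350,290),6)
```

```text
(np.float64(0.97323913412179), np.float64(-6.351811211222335), np.float64(7.221647057236953))
(np.float64(0.4229470434579518), np.float64(-4.934995437154399), np.float64(6.754359202375786))
(np.float64(-1.3378604233159912), np.float64(0.8917105933335057), np.float64(2.798955308776697))
 t 24.68 p [0.5332 0.0278 0.042 ] F [-0.15  1.6   2.8 ] g 0.103
open t 24.99 p [0.5325 0.0275 0.0417] F [-0.65 -0.02  0.65] g 0.296
 t 25.94 p [0.5323 0.0275 0.0897] F [ 0.6   0.18 -0.22] g 0.302
 t 28.52 p [0.3003 0.3498 0.2998] F [0.29 0.69 0.45] g 0.298
```

View pics/s7.png

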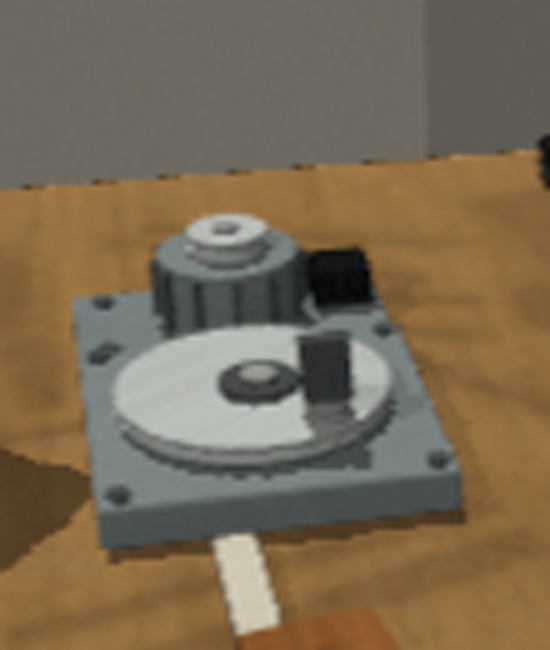

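View pics/t7.png

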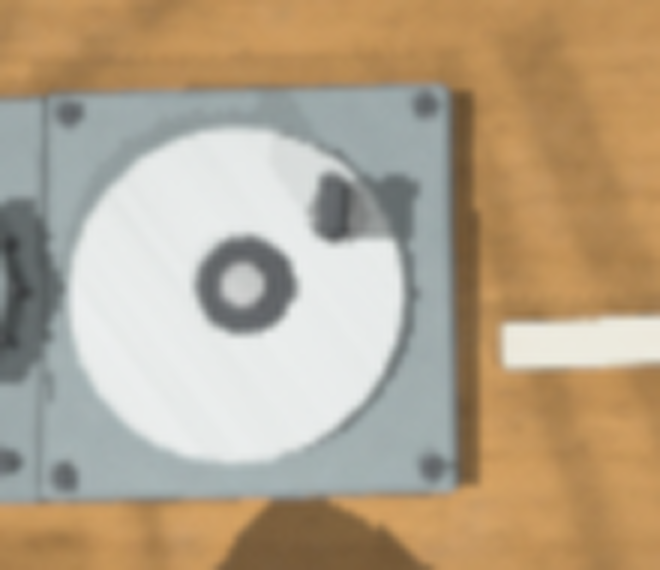

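The side picture shows the pin upright, tab at crop (325,370), with the wheel held back. The top picture has it at crop (332,208). I'll check its height and whether it's at rest, then hand in.

Run:
```python
from h import *
def an(d):
    k=manip.get_calibration("top");K=k["camera_matrix"]
    vv,uu=np.mgrid[0:400,0:640]
    W=(np.stack([(uu-K[0,2])/K[0,0]*d,(vv-K[1,2])/K[1,1]*d,d],-1)-k["t"])@k["R"]
    m=(W[...,2]>.058)&(abs(W[...,0]-.534)<.03)&(abs(W[...,1]-.028)<.03)
    q=W[m];return len(q),q.mean(0).round(4),np.percentile(q[:,2],[50,75,90]).round(4)
print(an(np.load("pics/t7.npz")["d"]))
im,d=manip.grab_frame("top");print(an(d))
a=np.load("pics/top0.npz")["im"].astype(int)
for n,b in (("shears",(280,150,345,185)),("felt",(322,240,370,262)),("spool",(235,110,275,165))):
    print(n,np.abs(a[b[1]:b[3],b[0]:b[2]]-im[b[1]:b[3],b[0]:b[2]]).mean())
manip.sign_off();st()
```

```text
(50, array([0.5312, 0.0256, 0.0674]), array([0.0679, 0.0687, 0.0694]))
(50, array([0.5312, 0.0257, 0.0668]), array([0.0673, 0.068 , 0.0688]))
shears 2.313113553113553
felt 2.6041666666666665
spool 2.529848484848485
the job is handed in; nothing more can be done
the job is handed in; nothing more can be done
```

I took the pin from its keeper, put it in the bush and wound the wheel back with the nose sliding lightly on the bed. The pin found the hole at about 0.67–0.71 rad. I pushed it down until the collar seated on the bush, let go, moved the arm clear and handed in at about 28.7 s. No verdict is reported.

- **Pin home:** the tool stopped about 16 mm below the bed-contact height. After release the top of the tab measured about 68 mm above the bench, which puts the tip near 4 mm. The last two top pictures gave the same pin position to within camera noise, so the pin and wheel were holding still.
- **Forces:** wrist readings, taken at the end of each small move, reached about 12 N up while sliding on the bed. They rose to 15 N with the collar seated on the bush. I did not measure the pin–bed force directly.
- **Bystanders:** the image patches around the shears, felt bar and spool show no change beyond noise.
- **Unexpected:** the blue look-alike, which stood on its nose at the start, was found lying on the bench before the grasp. The gripper never came near it.
- **Disagreement:** the two cameras differed by about 3 mm on the bush position. I settled it with a close-up of the pin tip over the bush, then corrected by force while winding.

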